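Hang the curing lamp on its slanted charging post

ROBOT

A 6-joint arm with a two-finger parallel gripper is mounted at the origin on the work surface. World frame = base frame: x ahead of the robot, y to its left, z up, the work surface at z = 0. Lengths are in m, angles in rad, forces in N, time in s.
With the tool pointing down it reaches from about 0.3 to 0.875 m from the base axis. Payload 6.4 kg.
Tool frame: the origin (TCP) lies midway between the tips of the shut fingers; the grasp point (between the pads) lies 19 mm behind it; z points along the fingers, y is the line along which they close (so a half turn about z gives the same grasp; the last joint's range is limited). The gripper opens to 85 mm and grips with 20 to 120 N. Pads are 22 mm wide; open, the fingers measure 114 mm over their backs; the gripper's body (76 mm by 85 mm) begins 54 mm behind the grasp point. The pads swing forward as they close: fully open they stand 13 mm farther back than shut.
Start: joints at [1.101, 0.181, 1.607, -0, 1.354, -0.206], TCP at [0.15, 0.555, 0.231] pointing down, gripper open.
Joint ranges: [-2.99, 2.99], [-0.89, 2.07], [0.3, 2.58], [-1.14, 4.28], [0, 2.63], [-3.12, 3.12]. Speed limits (rad/s): [2.57, 2.57, 3.01, 3.14, 3.14, 3.14].

INTERFACE

Orientations are given as a unit quaternion [w, x, y, z].
In Python, from bench import ctrl gives the robot as it stands. The module is installed in compiled form; this text tells all that it offers.
- The arm moves only by the tool move_arm, never from a script. Its argument "plan" is one flat list of numbers, 6 for each row, row after row: the shift along the world's x, y, z in units of 50 mm (1.0 is 50 mm), then the turn, a rotation vector about the world's x, y, z in rad. A call has 1 to 10 rows; each row is the pose to reach, as a shift and turn from the pose commanded when the call began; what a row does not reach only later rows make up. A row lasts 1/8 s, in which the tool goes at most 62.5 mm and 10.7 degrees, less where a joint would pass 70% of its speed; a pose out of reach is approached as far as the arm can. A call with a gripper value outside its range is refused whole. "grip" is the finger opening in mm, from 0 to 85.4, set as the call begins (left out, the last holds). The fingers move at their own pace and stop on an object; the grip force is fixed at half the most. Time passes only in rows, so rows that repeat a pose let the fingers close. It gives the time, the measured TCP pose, the force, the opening and the grip force at its end, in the units of the state.
- ctrl.get_obs(): the state, without advancing time (a new reading comes with each control period).
- ctrl.camera(name): name is "scene" or "top"; returns a dict with "pixels" (480x640x3 uint8, red, green, blue), "fx", "fy", "cx", "cy" (pixels), "origin" and "attitude" of the camera in the world. Camera axes: x right, y down, z forward; pixel columns grow to the right and rows downward; lengths in m; the calibration is good to about 2 mm. A picture is of the moment at which its call begins. There is no depth.
- ctrl.hand_in(): hands the job in; it is judged then, once.
The state is a dict: "time_s": time; "q": joint angles; "dq": joint speeds; "joint_efforts": joint torques, N m; "eef_pos": TCP position; "eef_rot": TCP orientation; "wrist_force": force on the tool from outside, world axes, zero at the start; "torque": the same for the moment, N m; "opening": opening from 0.0 (shut) to 1.0 (fully open); "grasp_force": force on a finger pad.
Only numpy, scipy, OpenCV 4.12 (cv2) and the standard library are available. Lean on these libraries where they do the work, as an engineer would, in place of code of your own. Each camera call takes 0.05 s, during which the arm holds its last target. There are 200 camera calls.

TASK

Pick up the cordless curing lamp and hang it on the slanted charging post: slide its hollow skirt down along the post until it meets the cross pin, turn it under a light push until its notches find the pin and it drops fully home, then let go. Be gentle with the dock, never pressing the sprung post hard against its stop (well under 25 N), and leave everything else on the table where it is.

Things in the scene. Friction and masses are not known exactly. Their poses are not given: they have to be found in the camera images.
- lamp: cordless curing lamp, loose, upright on the table, 126 mm tall, 0.18 to 0.29 kg. Origin: centre of its bottom rim; z runs up to its top. Lower part: hollow round skirt, 40 mm outer dia, z = 0 to 72 mm, with a 23 mm bore open at the bottom, 62 mm deep. Skirt and post have about 1.5 mm play all round. Turned half a turn about z it fits the post just as well.
- lamp_neck (a point): grip point in the lamp's neck, 100 mm above its rim. The neck spans z = 70 to 126 mm, 26 mm across its two flats (facing the lamp's +y and -y) and 30 mm along x. A black nozzle with a round orange shield, 32 mm dia, sticks out of it to +x as far as 56 mm from the lamp's axis, centred at z = 115 mm.
- lamp_notch (a point): top of one of two opposite notches in the blue bottom rim (lamp's +x and -x sides), at x = 16, z = 16 mm of the lamp. Each is 9 mm wide and 16 mm high, open below, cut right through the wall.
- post: round steel post, 20 mm dia, on the dock, leaning 35 degrees from vertical towards the dock's -x side. Origin: on its axis at the dock's slanted face; z runs up along the post; y is level. It is sprung along z: gives from about 2 N, then about 1.5 N per mm, hard stop after 8 mm (about 14 N). The lamp is fully home with its rim at z = 21 mm of the post.
- post_tip (a point): tip of the post, 78 mm from its origin along its z; the last 14 mm taper to 8 mm dia
- post_pin (a point): centre of the brass cross pin through the post, 34 mm from its origin; pin 6 mm dia, 36 mm long, square to the post. Its direction lies near the post's x axis but swivelled about z by an unmeasured angle, up to 0.7 rad either way; the lamp cannot turn it. The lamp's rim rests on it at z = 37 mm of the post unless the notches are within about 0.09 rad of it; then the lamp drops 16 mm.
- dock: white charging dock, fixed to the table, base 150 x 110 x 26 mm with a slanted block carrying the post, about 90 mm tall without the post. Origin: centre of the underside; the post leans to its -x side, z up.
- amber_bottle: brown bottle with white cap, 48 mm dia, 120 mm tall; loose bystander, leave alone. Origin: middle of its underside
- sanitizer: clear sanitizer bottle with blue label, 64 mm dia, 170 mm tall; loose bystander, leave alone. Origin: middle of its underside
- wipes_tub: white wipes tub with black lid, 108 mm dia, 165 mm tall; loose bystander, leave alone. Origin: middle of its underside
- glove_box: blue and white glove box, 120 x 230 x 75 mm; loose bystander, leave alone. Origin: middle of its underside
- blue_tray: open blue plastic tray, 90 x 120 x 35 mm; loose bystander, leave alone. Origin: middle of its underside
- rinse_cup: white plastic cup, 68 mm dia at the mouth, 80 mm tall; loose bystander, leave alone. Origin: middle of its underside
- mirror: steel mouth mirror, a 6 mm rod with a 22 mm round head, 162 mm long, lying on the table; loose bystander, leave alone. Origin: underside of the rod, near its middle
Mind the look-alikes: they are no part of the job. What is shaped like the lamp but red or yellow is not meant. Leave any pink look-alike of the dock alone.

How it is judged:
By the outcome, as a careful person would: the job done as asked, in the order asked, and still so for the second after the job is handed in, with the robot touching nothing.
It also fails if it takes over 69 s, if anything falls off the work surface, if the arm or the gripper's body presses on something with over 40 N, if the wrist force passes 120 N, or if a joint passes its speed limit or range.

## Working session

There is one attempt and no reset: what is moved stays moved. The work goes in short steps, Python scripts to look and compute and a tool call to move; the robot and the scene stay as the last step left them, time stands still between calls to the robot, and variables do not carry over. Pictures are saved under pics/ and viewed, at most 10 in all, crops included, and the job is handed in when it is done.

Besides the shell and the picture viewer there is one more tool, called after ">>>" as name(argument=value, ...), one argument or row to a line, values as JSON. move_arm: Moves the arm, as the interface text tells. Its arguments: {"type":"object","properties":{"plan":{"type":"array"},"grip":{"type":"number"}},"required":["plan"]}

```bash
mkdir -p pics; cat > h.py <<'E'
import numpy as np, cv2
from bench import ctrl
from scipy.spatial.transform import Rotation as R
def rot(a):
    a=np.array(a,float)
    return a if a.shape==(3,3) else R.from_quat(a,scalar_first=True).as_matrix()
def ray(c,u,v):
    d=rot(c["attitude"])@np.array([(u-c["cx"])/c["fx"],(v-c["cy"])/c["fy"],1]); return np.array(c["origin"]),d/np.linalg.norm(d)
def plane(c,u,v,z):
    o,d=ray(c,u,v); return o+d*(z-o[2])/d[2]
def tri(c1,p1,c2,p2):
    o1,d1=ray(c1,*p1);o2,d2=ray(c2,*p2)
    s=np.linalg.lstsq(np.c_[d1,-d2],o2-o1,rcond=None)[0]
    a=o1+s[0]*d1;b=o2+s[1]*d2
    return (a+b)/2,np.linalg.norm(a-b)
def proj(c,p):
    q=rot(c["attitude"]).T@(np.array(p)-np.array(c["origin"])); return [c["fx"]*q[0]/q[2]+c["cx"],c["fy"]*q[1]/q[2]+c["cy"]]
def snap(n,f=None):
    c=ctrl.camera(n)
    if f: cv2.imwrite("pics/"+f,c["pixels"][:,:,::-1])
    return c
E
python3 - <<'E'
from h import *
for n in("scene","top"):
    c=snap(n,n+"0.png"); print(n,c["fx"],c["cx"],c["cy"],c["origin"],c["attitude"])
print(ctrl.get_obs())
E
```

```text
scene 458.154423129805 313.87425672245945 237.18612225132105 [1.24318811 0.0271362  0.76780032] [-0.26714674  0.64474803  0.65856188 -0.2814762 ]
top 446.2049853626435 314.0189843516096 239.19998057839823 [0.3695616  0.00325238 1.03196346] [-0.07742195  0.71480645 -0.69130318  0.07181575]
{'time_s': 0.1, 'q': array([ 1.10071558e+00,  1.81471915e-01,  1.60786922e+00,  2.12999130e-05,
        1.35380418e+00, -2.06269987e-01]), 'dq': array([ 0.00012658, -0.00265533, -0.00226092,  0.00106912, -0.00068085,
       -0.0009776 ]), 'joint_efforts': array([ 2.54136194e-04, -4.45887601e+01, -3.52231872e+01, -4.82891264e-04,
        4.33188630e-03,  4.79155813e-05]), 'eef_pos': array([0.14967688, 0.55468315, 0.23049008]), 'eef_rot': array([-2.67369769e-04,  1.31525448e-01,  9.91312490e-01, -7.28910392e-04]), 'wrist_force': array([-0.79258893, -0.45640381, -0.59261898]), 'torque': array([-0.01756084, -0.06963381,  0.01309554]), 'grasp_force': 0.0, 'opening': 1.0010288128934333}
```

View pics/scene0.png

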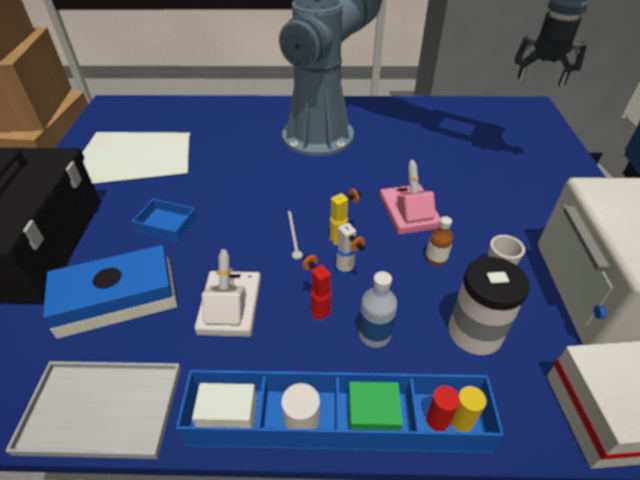

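View pics/top0.png

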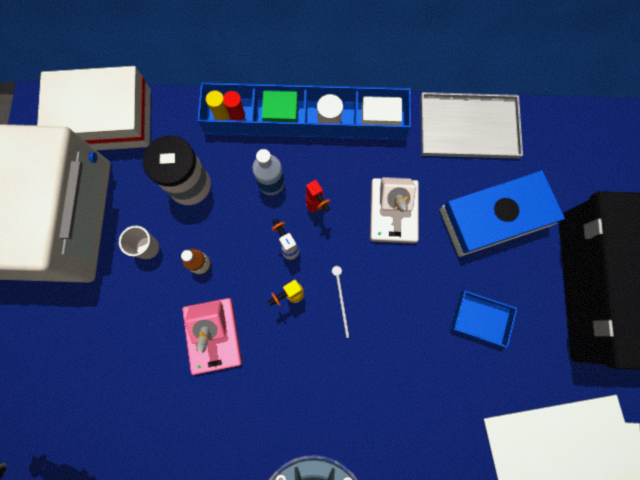

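The top view shows world +x up and +y left. Candidates for the lamp are:
- red at scene (320,290), top (316,197)
- yellow at scene (340,218), top (292,292)
- white with a blue rim at scene (346,247), top (289,245)

I choose the white one. For the dock I choose the white one at scene (228,300), top (395,212), not the pink one at scene (411,205), top (211,336). I'll check both choices in a close crop.

```bash
python3 - <<'E'
import cv2,numpy as np
s=cv2.imread("pics/scene0.png");t=cv2.imread("pics/top0.png")
f=lambda im,x,y,w:cv2.resize(im[y:y+w*3//4,x:x+w],(400,300),interpolation=cv2.INTER_CUBIC)
cv2.imwrite("pics/crop1.png",np.vstack([np.hstack([f(s,300,205,100),f(s,180,242,120)]),np.hstack([f(t,250,210,80),f(t,355,172,80)])]))
E
```

```text
(no output)
```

View pics/crop1.png

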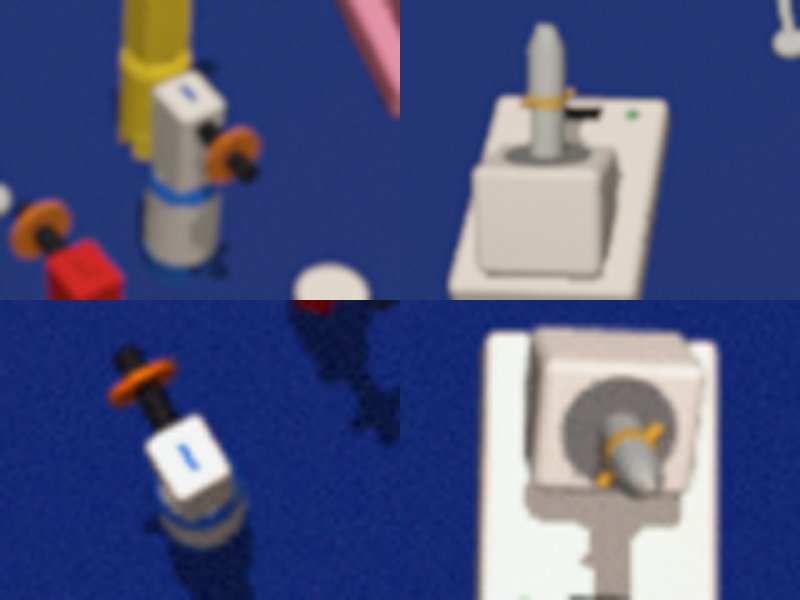

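```bash
python3 - <<'E'
from h import *
s=snap("scene");t=snap("top")
def go(n,ps,pt):
    p,e=tri(s,ps,t,pt); print(n,p.round(4),round(e,4)); return p
lt=go("lamp top",(347,229.2),(287.6,241.6)); sh=go("shield",(358,243.3),(278.6,226.4)); nt=go("noz",(360.8,247.5),(275.6,221.4))
print(plane(t,287.6,241.6,.126), np.arctan2(*(sh-lt)[[1,0]]),np.arctan2(*(nt-lt)[[1,0]]))
tip=go("tip",(223.2,250.4),(404,209)); b=go("base",(224.1,288.5),(399,198))
go("pinR",(231.6,270.5),(396,208));go("pinL",(217.5,272),(406,198))
d=tip-b;print(np.linalg.norm(d),np.degrees(np.arccos(d[2]/np.linalg.norm(d))),np.arctan2(d[1],d[0]))
# dock footprint
for nm,c in(("scene",s),("top",t)):
    hsv=cv2.cvtColor(c["pixels"],cv2.COLOR_RGB2HSV)
    m=((hsv[...,1]<60)&(hsv[...,2]>120)).astype(np.uint8)
    n,l,st,ce=cv2.connectedComponentsWithStats(m)
    x,y=(395,232) if nm=="top" else (205,327)
    k=l[y,x];pts=np.argwhere(l==k)[:,::-1].astype(np.float32)
    if nm=="top":
        r=cv2.minAreaRect(pts);print(r);bx=cv2.boxPoints(r)
        for q in bx: print(q,plane(c,*q,.026).round(4))
    br=((hsv[...,0]>10)&(hsv[...,0]<28)&(hsv[...,1]>110)&(hsv[...,2]>90))
    w=br[190:215,380:420] if nm=="top" else br[245:300,200:250]
    o=(380,190) if nm=="top" else (200,245)
    q=np.argwhere(w)[:,::-1]+o; print(nm,q.tolist())
E
```

```text
lamp top [0.5579 0.0695 0.1217] 0.0015
shield [0.5915 0.0908 0.1148] 0.0019
noz [0.6024 0.0968 0.114 ] 0.0001
[0.5569916  0.06842068 0.126     ] 0.5635865370671541 0.5506337542761829
tip [ 0.633  -0.1714  0.1331] 0.001
base [ 0.6765 -0.1721  0.0708] 0.0019
pinR [ 0.6468 -0.1605  0.0908] 0.0044
pinL [ 0.6655 -0.181   0.1069] 0.0012
0.07600492191479799 34.91626604844809 3.1252134925409405
scene [[229, 270], [230, 270], [218, 271], [219, 271], [220, 271], [226, 271], [227, 271], [228, 271], [229, 271], [217, 272], [218, 272], [219, 272], [220, 272], [221, 272], [222, 272], [223, 272], [224, 272], [225, 272], [226, 272], [227, 272], [228, 272], [218, 273], [219, 273], [220, 273], [221, 273], [222, 273], [223, 273], [224, 273], [225, 273], [226, 273], [227, 273], [228, 273]]
((319.49993896484375, 239.49996948242188), (638.9998779296875, 478.99993896484375), -0.0)
[  0.      478.99994] [0.0557 0.6484 0.026 ]
[0. 0.] [1.1977 0.8575 0.026 ]
[638.9999   0.    ] [ 1.248  -0.8068  0.026 ]
[638.9999  478.99994] [ 0.1021 -0.6717  0.026 ]
top [[406, 196], [404, 197], [405, 197], [406, 197], [407, 197], [399, 198], [400, 198], [401, 198], [402, 198], [403, 198], [404, 198], [405, 198], [406, 198], [407, 198], [397, 199], [398, 199], [399, 199], [400, 199], [402, 199], [403, 199], [404, 199], [405, 199], [406, 199], [396, 200], [397, 200], [398, 200], [404, 200], [405, 200], [396, 201], [397, 201], [396, 202], [396, 203], [395, 206], [396, 206], [397, 206], [394, 207], [395, 207], [396, 207], [397, 207], [394, 208], [395, 208], [396, 208], [397, 208], [396, 209]]
```

The crop confirms the white lamp with blue rim and orange shield, with its top-face centre at scene (347,229), top (288,242). It also shows the white dock, with the post tip at scene (223,250), top (404,209) and pin ends at top (395,207) and (407,197).

```bash
cat >> h.py <<'E'
def state():
    o=ctrl.get_obs(); return np.array(o["eef_pos"]),rot(o["eef_rot"]),o
E
python3 - <<'E'
from h import *
t=snap("top");s=snap("scene")
for a,b in(((372,180),(371,240)),((418,180),(418.6,240))):
    d=plane(t,*a,.026)-plane(t,*b,.026);print("edge",np.arctan2(d[1],d[0]))
psi=-0.0
for psi in(-.03,0,.03):
  Rz=R.from_euler('z',psi).as_matrix();S,C=np.sin(np.radians(35)),np.cos(np.radians(35))
  z=Rz@[-S,0,C];x=Rz@[C,0,S];y=Rz@[0,1,0]
  tip=np.array([.633,-.1714,.1331]);pin=tip-.044*z
  for c,e in((t,((395.3,207.3),(406.5,196.8))),(s,((230,270),(217.5,272)))):
    P=[]
    for q in e:
        o,d=ray(c,*q);P.append(o+d*((pin-o)@z)/(d@z)-pin)
    v=P[1]-P[0];print(psi,"pin ang",np.arctan2(v@y,v@x),np.linalg.norm(v),[((p@x).round(4),(p@y).round(4)) for p in P])
print("other lamps",plane(t,292.5,290,.126),plane(t,315,188,.126),plane(t,263,156,.17))
# base of lamp ring: skirt bottom in top crop
p,Rm,o=state();print(p,Rm)
E
```

```text
edge -0.009175151347360262
edge -0.005482180584608754
-0.03 pin ang -0.6959411499066865 0.033050674695514384 [(np.float64(-0.0118), np.float64(0.0106)), (np.float64(0.0135), np.float64(-0.0106))]
-0.03 pin ang -0.7911200871051391 0.02817781714233046 [(np.float64(-0.0229), np.float64(0.0081)), (np.float64(-0.0031), np.float64(-0.0119))]
0 pin ang -0.7244029601640579 0.033005864123699546 [(np.float64(-0.0115), np.float64(0.0101)), (np.float64(0.0132), np.float64(-0.0117))]
0 pin ang -0.8617481555043369 0.027467735789050974 [(np.float64(-0.0221), np.float64(0.008)), (np.float64(-0.0042), np.float64(-0.0128))]
0.03 pin ang -0.7531604543922439 0.03296487323836011 [(np.float64(-0.0112), np.float64(0.0097)), (np.float64(0.0128), np.float64(-0.0129))]
0.03 pin ang -0.937594629326179 0.026790872291865393 [(np.float64(-0.0213), np.float64(0.0079)), (np.float64(-0.0055), np.float64(-0.0137))]
other lamps [0.45716245 0.05384508 0.126     ] [0.67539032 0.01549768 0.126     ] [0.72613304 0.12424299 0.17      ]
[0.1498236  0.5549707  0.23096938] [[-9.65409326e-01  2.60738856e-01 -2.87284063e-04]
 [ 2.60738974e-01  9.65409202e-01 -5.10386246e-04]
 [ 1.44269152e-04 -5.67637794e-04 -9.99999828e-01]]
```

>>> move_arm(
  plan=[0.9,-1.1,0,0,0,0.1,1.8,-2.1,0,0,0,0.2,2.7,-3.2,0,0,0,0.3,3.6,-4.3,0,0,0,0.4,4.5,-5.4,0,0,0,0.5,5.4,-6.4,0,0,0,0.6,6.3,-7.5,0,0,0,0.7,7.2,-8.6,0,0,0,0.8,8.15,-9.7,0,0,0,0.82,8.15,-9.72,-0.5,0,0,0.82],
  grip=60,
)

```text
time_s: 1.55
eef_pos: [0.5519, 0.0769, 0.2124]
eef_rot: [0.002, -0.274, 0.962, -0.001]
wrist_force: [0.4, 0.5, 0.0]
opening: 0.7
grasp_force: 0.0
```

```bash
python3 - <<'E'
from h import *
s=snap("scene");t=snap("top");p,Rm,o=state();print(o["time_s"],p,Rm.round(3),o["q"],o["opening"])
f=lambda im,x,y,w:cv2.resize(im[y:y+w*3//4,x:x+w,::-1],(400,300),interpolation=cv2.INTER_CUBIC)
cv2.imwrite("pics/crop2.png",np.hstack([f(s["pixels"],290,180,120),f(t["pixels"],240,195,100)]))
E
```

```text
1.65 [0.55099066 0.07418231 0.20829156] [[-0.852 -0.523 -0.002]
 [-0.523  0.852 -0.001]
 [ 0.003  0.    -1.   ]] [-7.88041738e-02  1.61901127e-01  1.67687375e+00 -1.53550195e-03
  1.30498892e+00 -2.19994132e+00] 0.7041443138478736
```

View pics/crop2.png

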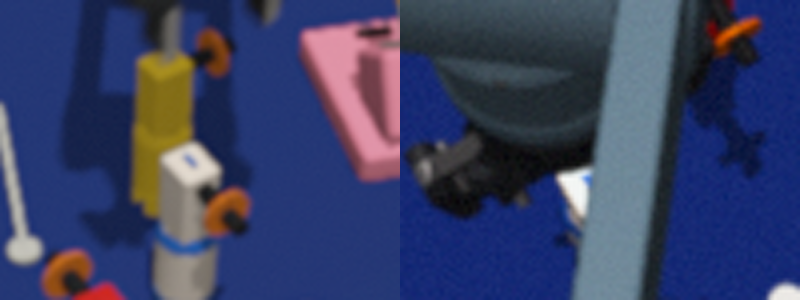

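The picture shows the lamp untouched with its top face at about scene (347,228). The gripper fingers are at about (339,186) and (369,183). I'll check this against where the TCP should project.

```bash
python3 - <<'E'
from h import *
s=snap("scene");p,Rm,o=state();print(o["time_s"],p)
for k in(-.03,0,.03): print(proj(s,p+k*Rm[:,1]))
print(proj(s,[.5575,.069,.126]),proj(s,[.5575,.069,.208]))
g=np.array([.5575,.069,.081]);print((g-p)/.05)
E
```

```text
1.7 [0.54964453 0.07651377 0.2090134 ]
[np.float64(338.7916447123125), np.float64(198.5508841735731)]
[np.float64(351.9251627632651), np.float64(193.4364195930232)]
[np.float64(364.7495064056675), np.float64(188.44235394561582)]
[np.float64(346.4712133760273), np.float64(227.55013325477853)] [np.float64(348.1195927691838), np.float64(196.39717221729953)]
[ 0.15710947 -0.15027535 -2.56026809]
```

>>> move_arm(
  plan=[0.16,-0.15,-0.1,0,0,0,0.16,-0.15,-0.6,0,0,0,0.16,-0.15,-1.2,0,0,0,0.16,-0.15,-1.8,0,0,0,0.16,-0.15,-2.3,0,0,0,0.16,-0.15,-2.56,0,0,0,0.16,-0.15,-2.56,0,0,0],
)

```text
time_s: 2.58
eef_pos: [0.5567, 0.0721, 0.0824]
eef_rot: [-0.001, -0.275, 0.961, 0.0]
wrist_force: [-0.1, 0.5, -0.2]
opening: 0.701
grasp_force: 0.0
```

>>> move_arm(
  plan=[0,0,0,0,0,0,0,0,0,0,0,0,0,0,0,0,0,0,0,0,0,0,0,0,0,0,0,0,0,0,0,0,0,0,0,0],
  grip=15,
)

```text
time_s: 3.32
eef_pos: [0.5583, 0.0715, 0.0841]
eef_rot: [0.001, -0.274, 0.962, -0.0]
wrist_force: [-0.4, 1.4, 5.4]
opening: 0.293
grasp_force: 59.6
```

```bash
cat >> h.py <<'E'
S,C=np.sin(np.radians(35)),np.cos(np.radians(35))
PS=R.from_euler('z',-.007).as_matrix();d=PS@[-S,0,C];xp=PS@[C,0,S];yp=PS@[0,1,0]
tip=np.array([.633,-.1714,.1331]);L=.0825
def target(zr,th):
    lx=np.cos(th)*xp+np.sin(th)*yp
    return tip+d*(zr-.078+L),np.c_[-lx,np.cross(d,lx),-d]
E
python3 - <<'E'
from h import *
p,Rm,o=state();print(o["time_s"],p,Rm.round(3))
T,Q=target(.105,-.5)
print("shift",(T-p)/.05,"rv",R.from_matrix(Q@Rm.T).as_rotvec(),T)
E
```

```text
3.325 [0.55831234 0.07147551 0.08409239] [[-0.849 -0.528  0.002]
 [-0.528  0.849  0.   ]
 [-0.002 -0.001 -1.   ]]
shift [ 0.23765149 -4.84871726  2.77409527] rv [ 0.32161035 -0.55158322 -1.0280848 ] [ 0.57019492 -0.17096036  0.22279715]
```

>>> move_arm(
  plan=[0,0,0.3,0,0,0,0,0,0.9,0,0,0,0,0,1.6,0,0,0,0,0,2.3,0,0,0,0,0,2.9,0,0,0,0,0,3.0,0,0,0],
)

```text
time_s: 4.08
eef_pos: [0.5584, 0.0713, 0.2356]
eef_rot: [0.002, -0.275, 0.962, -0.001]
wrist_force: [0.8, -0.4, -2.0]
opening: 0.3
grasp_force: 59.3
```

>>> move_arm(
  plan=[0.0,-0.4,0.4,0.03,-0.06,-0.1,0.0,-1.0,0.6,0.07,-0.12,-0.23,0.05,-1.6,0.6,0.11,-0.19,-0.36,0.1,-2.3,0.6,0.16,-0.27,-0.5,0.15,-3.0,0.6,0.2,-0.35,-0.65,0.2,-3.7,0.5,0.25,-0.43,-0.8,0.24,-4.4,0.3,0.3,-0.5,-0.95,0.24,-4.75,0.1,0.32,-0.55,-1.03,0.24,-4.85,0.0,0.32,-0.55,-1.03,0.24,-4.85,0.0,0.32,-0.55,-1.03],
)

```text
time_s: 5.32
eef_pos: [0.5688, -0.1707, 0.2317]
eef_rot: [0.289, 0.239, 0.924, 0.074]
wrist_force: [1.4, 0.5, -1.6]
opening: 0.297
grasp_force: 59.5
```

```bash
python3 - <<'E'
from h import *
s=snap("scene");t=snap("top");p,Rm,o=state();print(o["time_s"],p,o["q"],o["wrist_force"])
T,Q=target(.105,-.5)
print("shift",(T-p)/.05,"rv",R.from_matrix(Q@Rm.T).as_rotvec())
f=lambda im,x,y,w:cv2.resize(im[y:y+w*3//4,x:x+w,::-1],(400,300),interpolation=cv2.INTER_CUBIC)
cv2.imwrite("pics/crop3.png",np.hstack([f(s["pixels"],170,190,120),f(t["pixels"],350,170,100)]))
E
```

```text
5.425 [ 0.56962515 -0.17056805  0.23302246] [-0.69501568 -0.11207612  2.02666147  0.52694001  0.80844133 -2.04740753] [ 0.13766968 -0.36121245 -1.71207815]
shift [ 0.0113954  -0.00784608 -0.20450627] rv [-0.00138215 -0.0037645  -0.00131184]
```

View pics/crop3.png

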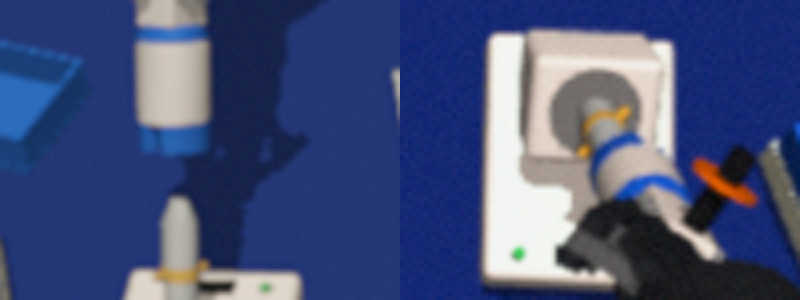

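The lamp hangs upright along the post direction just above the tip. In the scene crop the rim centre is near x=175 and the post tip near x=180. I'll measure the axis offset in both views.

```bash
cat > ax.py <<'E'
from h import *
def prof(c,P,hw):
    im=c["pixels"].astype(np.float32)
    m=im[...,0]-0.45*im[...,2]   # grey/white bright vs blue
    a=np.array(proj(c,P));b=np.array(proj(c,P+.01*d));u=(b-a)/np.linalg.norm(b-a);n=np.array([-u[1],u[0]])
    k=np.arange(-hw,hw+.01,.25);q=a+k[:,None]*n
    v=cv2.remap(m,q[:,0].astype(np.float32)[None],q[:,1].astype(np.float32)[None],cv2.INTER_LINEAR)[0]
    return k,v,n
def mid(c,P,hw,thr):
    k,v,n=prof(c,P,hw);w=k[v>thr]
    return (w.min()+w.max())/2,w.max()-w.min(),n
E
python3 - <<'E'
from ax import *
p,Rm,o=state();rim=p+L*Rm[:,2]
print("model offset",((p-tip)@xp,(p-tip)@yp))
for nm in("scene","top"):
    c=snap(nm)
    for lab,P0,ss,hw in(("lamp",rim,(.025,.035,.045,.055),20),("post",tip,(-.034,-.028,-.022,-.016),8)):
        for s in ss:
            try:
                a,w,n=mid(c,P0+s*d,hw if nm=="scene" or lab=="post" else 16,35)
                sc=np.linalg.norm(np.array(proj(c,P0+s*d+.001*yp))-proj(c,P0+s*d))
                print(nm,lab,s,"mid",round(a,2),"w",w,"px/mm",round(sc,3),"n",n.round(2))
            except Exception as e: print(nm,lab,s,e)
E
```

```text
model offset (np.float64(0.0053960327289342), np.float64(0.0003883059025927132))
scene lamp 0.025 mid -0.5 w 22.5 px/mm 0.523 n [ 1.   -0.02]
scene lamp 0.035 mid -0.5 w 22.5 px/mm 0.524 n [ 1.   -0.02]
scene lamp 0.045 mid -0.5 w 22.5 px/mm 0.525 n [ 1.   -0.02]
scene lamp 0.055 mid -0.5 w 22.5 px/mm 0.526 n [ 1.   -0.02]
scene post -0.034 mid 1.25 w 13.5 px/mm 0.511 n [ 1.   -0.02]
scene post -0.028 mid 0.25 w 11.0 px/mm 0.512 n [ 1.   -0.02]
scene post -0.022 mid 0.25 w 11.0 px/mm 0.512 n [ 1.   -0.02]
scene post -0.016 mid 0.25 w 11.0 px/mm 0.513 n [ 1.   -0.02]
top lamp 0.025 mid 0.0 w 32.0 px/mm 0.512 n [-0.9   0.44]
top lamp 0.035 mid -7.75 w 16.5 px/mm 0.517 n [-0.9   0.44]
top lamp 0.045 mid -7.38 w 17.25 px/mm 0.523 n [-0.9   0.44]
top lamp 0.055 mid 0.0 w 32.0 px/mm 0.529 n [-0.9   0.44]
top post -0.034 mid 0.0 w 16.0 px/mm 0.464 n [-0.9   0.44]
top post -0.028 mid 0.0 w 16.0 px/mm 0.467 n [-0.9   0.44]
top post -0.022 mid 0.0 w 16.0 px/mm 0.47 n [-0.9   0.44]
top post -0.016 mid 0.0 w 16.0 px/mm 0.472 n [-0.9   0.44]
```

>>> move_arm(
  plan=[0.01,0.02,-0.1,0,0,0,0.01,0.02,-0.2,0,0,0,0.08,0.02,-0.32,0,0,0,0.15,0.02,-0.4,0,0,0,0.15,0.02,-0.4,0,0,0,0.15,0.02,-0.4,0,0,0],
)

```text
time_s: 6.28
eef_pos: [0.5769, -0.1701, 0.2128]
eef_rot: [0.29, 0.24, 0.924, 0.074]
wrist_force: [0.6, 0.4, -2.6]
opening: 0.298
grasp_force: 59.4
```

```bash
python3 - <<'E'
from ax import *
p,Rm,o=state();v=p-tip
print(o["time_s"],o["wrist_force"],"off x y",v@xp*1e3,v@yp*1e3,"rim z",(v@d-L+.078)*1e3)
s=snap("scene");t=snap("top")
f=lambda im,x,y,w,h:cv2.resize(im[y:y+h,x:x+w,::-1],(w*8,h*8),interpolation=cv2.INTER_CUBIC)
a=f(s["pixels"],200,215,50,70);b=f(t["pixels"],380,180,50,70);cv2.imwrite("pics/crop4.png",np.hstack([a,b]))
for P in(0,-.044):print("post model px",proj(t,tip+P*d))
rim=p+L*Rm[:,2];print("lamp axis model px",proj(t,rim),proj(t,rim+.07*d))
E
```

```text
6.275 [ 0.58114088  0.41645627 -2.56819546] off x y -0.3102349806773583 0.9270395637622112 rim z 92.96110480925852
post model px [np.float64(403.73643600792093), np.float64(209.01181468981622)]
post model px [np.float64(400.5434888450562), np.float64(202.43073741163934)]
lamp axis model px [np.float64(404.35947999693917), np.float64(211.63478388140967)] [np.float64(410.19128334182614), np.float64(223.75595974911056)]
```

View pics/crop4.png

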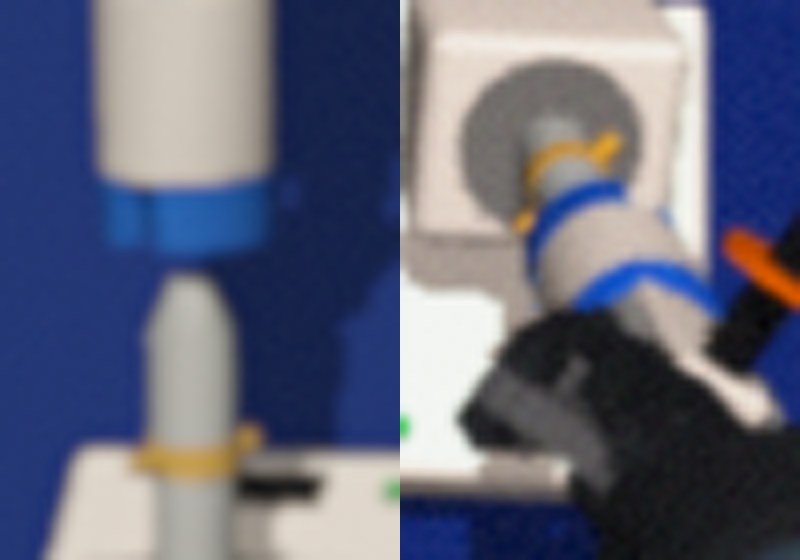

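The rim is about 10 mm above the post tip. In the scene crop the lamp axis is at x=186 and the post axis extrapolates to about x=190, so the lamp is 1 mm short in +y. The pin is visible at top-crop (523,222)–(615,145). I'll ease down and watch the forces.

>>> move_arm(
  plan=[0.04,0.015,-0.06,0,0,0,0.1,0.015,-0.14,0,0,0,0.15,0.015,-0.22,0,0,0,0.21,0.015,-0.3,0,0,0,0.265,0.015,-0.38,0,0,0,0.265,0.015,-0.38,0,0,0],
)

```text
time_s: 7.12
eef_pos: [0.59, -0.1691, 0.1931]
eef_rot: [0.289, 0.24, 0.924, 0.074]
wrist_force: [-0.6, -0.0, -1.8]
opening: 0.299
grasp_force: 59.4
```

>>> move_arm(
  plan=[0.03,0,-0.04,0,0,0,0.06,0,-0.08,0,0,0,0.09,0,-0.12,0,0,0,0.115,0,-0.165,0,0,0,0.115,0,-0.165,0,0,0],
)

```text
time_s: 7.75
eef_pos: [0.5957, -0.1692, 0.1852]
eef_rot: [0.29, 0.24, 0.924, 0.074]
wrist_force: [0.8, 0.4, -2.4]
opening: 0.298
grasp_force: 59.4
```

```bash
cat > st.py <<'E'
from h import *
N=8;P=[];F=[]
for i in range(3):
    p,Rm,o=state();v=p-tip;f=np.array(o["wrist_force"]);ctrl.camera("top") if i<2 else 0
    P.append([v@xp*1e3,v@yp*1e3,(v@d-L+.078)*1e3]);F.append([f@xp,f@yp,f@d])
lx=-Rm[:,0]
print(o["time_s"],"pos xyz",np.mean(P,0).round(2),"F x y d",np.mean(F,0).round(2),"tau",(np.array(o["torque"])@np.c_[xp,yp,d]).round(2),"th",np.arctan2(lx@yp,lx@xp).round(3),"tilt",np.degrees(np.arccos(-Rm[:,2]@d)).round(2))
E
python3 st.py
```

```text
7.85 pos xyz [-0.59  1.9  59.65] F x y d [-1.47  0.21 -1.58] tau [-0.01  0.51 -0.02] th -0.501 tilt 0.21
```

>>> move_arm(
  plan=[0.05,0,-0.07,0,0,0,0.1,0,-0.145,0,0,0,0.15,0,-0.21,0,0,0,0.19,0,-0.27,0,0,0,0.19,0,-0.27,0,0,0],
)

```text
time_s: 8.48
eef_pos: [0.6053, -0.1692, 0.1716]
eef_rot: [0.29, 0.24, 0.924, 0.074]
wrist_force: [0.1, -1.1, -1.4]
opening: 0.298
grasp_force: 59.4
```

```bash
python3 st.py
```

```text
8.575 pos xyz [-0.52  1.97 43.09] F x y d [-1.03 -0.57 -1.62] tau [-0.02  0.48 -0.03] th -0.501 tilt 0.21
```

>>> move_arm(
  plan=[0.02,-0.01,-0.03,0,0,0,0.04,-0.01,-0.06,0,0,0,0.06,-0.01,-0.09,0,0,0,0.08,-0.01,-0.115,0,0,0,0.08,-0.01,-0.115,0,0,0],
)

```text
time_s: 9.2
eef_pos: [0.6094, -0.17, 0.1665]
eef_rot: [0.29, 0.24, 0.924, 0.074]
wrist_force: [-4.4, 0.3, 4.3]
opening: 0.296
grasp_force: 60.4
```

```bash
python3 st.py
```

```text
9.3 pos xyz [-0.14  1.29 36.44] F x y d [-1.47  0.22  5.76] tau [ 0.12  0.65 -0.08] th -0.501 tilt 0.17
```

>>> move_arm(
  plan=[0,0,0,0.02,0,-0.03,0,0,0,0.04,0,-0.06,0,0,0,0.06,0,-0.09,0,0,0,0.08,0,-0.115,0,0,0,0.1,0,-0.14,0,0,0,0.1,0,-0.14],
)

```text
time_s: 10.05
eef_pos: [0.6091, -0.1698, 0.1658]
eef_rot: [0.282, 0.318, 0.9, 0.099]
wrist_force: [-0.5, -0.1, -3.2]
opening: 0.298
grasp_force: 59.5
```

```bash
python3 st.py
```

```text
10.15 pos xyz [-0.79  1.45 36.1 ] F x y d [-1.78  0.29 -2.1 ] tau [-0.02  0.51  0.03] th -0.673 tilt 0.31
```

The force dropped to the lamp's own weight, so the notches have found the pin at θ ≈ -0.67. I'll lower it now.

>>> move_arm(
  plan=[0.025,0,-0.035,0,0,0,0.05,0,-0.07,0,0,0,0.075,0,-0.11,0,0,0,0.1,0,-0.145,0,0,0,0.1,0,-0.145,0,0,0],
)

```text
time_s: 10.78
eef_pos: [0.6142, -0.1697, 0.1587]
eef_rot: [0.282, 0.318, 0.9, 0.099]
wrist_force: [-0.1, 0.4, -1.6]
opening: 0.298
grasp_force: 59.5
```

```bash
python3 st.py
```

```text
10.875 pos xyz [-0.61  1.52 27.34] F x y d [-1.33  0.   -1.6 ] tau [0.02 0.52 0.01] th -0.673 tilt 0.29
```

>>> move_arm(
  plan=[0.01,0,-0.015,0,0,0,0.02,0,-0.03,0,0,0,0.03,0,-0.045,0,0,0,0.046,0,-0.065,0,0,0,0.046,0,-0.065,0,0,0],
)

```text
time_s: 11.5
eef_pos: [0.6166, -0.1699, 0.1559]
eef_rot: [0.282, 0.318, 0.9, 0.099]
wrist_force: [-2.7, 1.1, 2.0]
opening: 0.295
grasp_force: 60.2
```

```bash
python3 st.py
```

```text
11.6 pos xyz [-0.34  1.39 23.57] F x y d [-1.37  0.04  3.67] tau [-0.01  0.65 -0.03] th -0.673 tilt 0.27
```

The force along the post rose again about 13 mm lower, so the lamp is home with about 5 N push. I'll ease off, open and back away along the post.

>>> move_arm(
  plan=[-0.015,0,0.02,0,0,0,-0.015,0,0.02,0,0,0],
)

```text
time_s: 11.85
eef_pos: [0.6158, -0.1699, 0.1569]
eef_rot: [0.282, 0.318, 0.9, 0.099]
wrist_force: [-1.5, 0.6, 0.6]
opening: 0.294
grasp_force: 60.1
```

>>> move_arm(
  plan=[0,0,0,0,0,0,0,0,0,0,0,0,0,0,0,0,0,0,0,0,0,0,0,0,0,0,0,0,0,0],
  grip=65,
)

```text
time_s: 12.48
eef_pos: [0.6158, -0.1698, 0.1567]
eef_rot: [0.282, 0.318, 0.9, 0.099]
wrist_force: [-0.2, -0.5, -0.2]
opening: 0.766
grasp_force: 0.0
```

>>> move_arm(
  plan=[-0.1,0,0.14,0,0,0,-0.25,0,0.36,0,0,0,-0.5,0,0.71,0,0,0,-0.85,0,1.2,0,0,0,-1.3,0,1.85,0,0,0,-1.8,0,2.6,0,0,0,-2.3,0,3.2,0,0,0,-2.8,0,3.6,0,0,0,-2.8,0,3.6,0,0,0],
)

```text
time_s: 13.6
eef_pos: [0.4753, -0.1707, 0.3397]
eef_rot: [0.284, 0.318, 0.899, 0.097]
wrist_force: [0.5, 1.2, -0.4]
opening: 0.762
grasp_force: 0.0
```

```bash
python3 - <<'E'
from h import *
s=snap("scene");t=snap("top");p,Rm,o=state();print(o["time_s"],o["wrist_force"],o["opening"],p)
f=lambda im,x,y,w:cv2.resize(im[y:y+w*3//4,x:x+w,::-1],(400,300),interpolation=cv2.INTER_CUBIC)
a=cv2.resize(s["pixels"][:,:,::-1],(400,300),interpolation=cv2.INTER_AREA);b=cv2.resize(t["pixels"][:,:,::-1],(400,300),interpolation=cv2.INTER_AREA)
cv2.imwrite("pics/crop5.png",np.vstack([np.hstack([f(s["pixels"],170,220,100),f(t["pixels"],355,170,90)]),np.hstack([a,b])]))
for z in(21,37,147): print(z,proj(s,tip+(z-78)/1e3*d))
E
```

```text
13.7 [-0.471047   -0.11996208 -0.53760745] 0.7581235041852808 [ 0.47564108 -0.17002185  0.33701387]
21 [np.float64(223.60123014246562), np.float64(279.0801424004155)]
37 [np.float64(223.41815403032405), np.float64(271.09026220065596)]
147 [np.float64(222.13000324400218), np.float64(214.87227536696182)]
```

View pics/crop5.png

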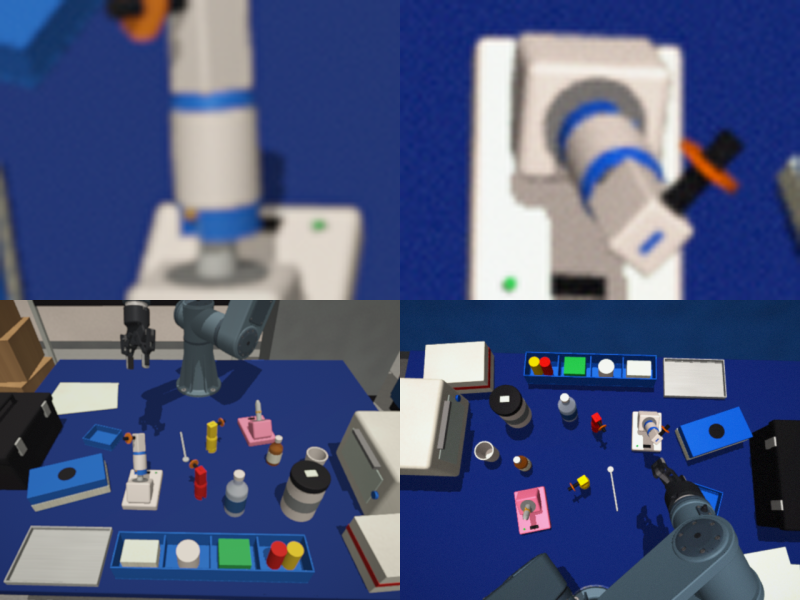

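The lamp's rim is at scene row 280, where z=21 mm predicts 279. The brass pin sits in the top of the notch at crop (188,213). The lamp is home, the gripper is clear, and the other objects look unmoved.

```bash
python3 -c "
from bench import ctrl
print(ctrl.hand_in())"
```

```text
the job is handed in; nothing more can be done
None
```

The curing lamp is hanging fully home on the white dock's post with the pin in its notches and the gripper clear; peak push read about 7.5 N, the other objects looked unmoved, and I handed it in at about 14 s on the robot clock.

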